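# Stow the lidded roasting dish under the dish rack

### The job

Stow the lidded roasting dish lengthwise in the dish rack: slide it along the counter under a front rail until you feel its front lug come up firmly against the back rail, and leave it there square in the bay. One of the two half shelves is clipped a notch too low for it, so try by pushing gently: where the lid catches do not force it, as the enamel chips, but draw it back and use the other bay. Leave the other kitchen things alone.

Things in the scene. Friction and masses are not known exactly. Their poses are not given: they have to be found in the camera images.
- dish: White enamelled roasting dish, lid fixed on, 0.3 to 0.6 kg, standing on the counter; it slides under about 2 to 5 N. Box 146 long (x) by 96 wide (y); 74 mm high with the lid. Origin: centre of the underside, z up. A flat lug juts from the middle of each end: 44 wide (y), 12 thick (36 to 48 mm above the counter), tip 111 mm from the centre. At the start the +x end faces roughly toward the rack.
- lid: The dish's flat white lid, fixed on the dish: 154 x 104 mm, 12 thick, its top 74 mm above the counter. Origin: centre of the lid's underside, 62 mm above the dish's origin; axes as the dish's. The enamel chips if it is pressed against anything with more than about 24 N.
- rear_lug (a point): Grip point on the lug at the dish's -x end, which is away from the rack: 95 mm from the dish's centre, 42 mm above the counter. The lug is 44 mm wide across the dish's y and juts 38 mm out of the box (34 mm beyond the edge of the lid).
- front_lug_tip (a point): Middle of the tip of the lug at the dish's +x end: 111 mm from the dish's centre, 42 mm above the counter.
- rack: Low dish rack of flat steel bars, fixed on the counter, 296 wide, 150 deep, 165 high at the end handles. Origin: counter level, mid-width, in the front rails' plane; x points into the bays, y to the left bay, z up. Two bays, centred at y = +72 and -72 mm, 136 mm clear between uprights (8 to 16 mm behind the rails' faces). Rigid; not to be pressed with more than about 24 N.
- left_mouth (a point): Middle of the mouth of the left bay (rack y = +72 mm), in the front rails' plane, 40 mm above the counter. Across the mouth runs the front rail of a half-width wire shelf, a flat bar 4 thick, 14 high. One bay's rail has its underside 71 mm above the counter, the other's 77 mm; which is which changes from time to time and is not measured.
- right_mouth (a point): Middle of the mouth of the right bay (rack y = -72 mm), in the front rails' plane, 40 mm above the counter. Across the mouth runs the front rail of a half-width wire shelf, a flat bar 4 thick, 14 high. One bay's rail has its underside 71 mm above the counter, the other's 77 mm; which is which changes from time to time and is not measured.
- back_rail (a point): Middle of the front face of the back rail, a flat bar across both bays, 30 to 58 mm above the counter, 138 mm behind the front rails (rack x = 138 mm). This point is at rack y = 0, 44 mm above the counter. With the front lug touching this rail the lid still sticks out 50 mm in front of the front rail.
- mug: White mug, 80 mm across, 90 high, upright; bystander. Origin: centre of the underside.
- tumbler: Glass tumbler upside down, 64 mm across, 95 high; bystander. Origin: centre of its lower end.
- brush: Dish brush with a wooden handle, 220 mm long, lying on the counter; bystander. Origin near the middle, on the underside.
- soap: Green bottle of washing-up liquid, 60 mm across, 190 high, upright behind the rack; bystander. Origin: centre of the underside.
There are look-alikes about, which are no part of the job. Leave any green look-alike of the dish alone.

How it is judged:
By the outcome, as a careful person would: the job done as asked, in the order asked, and still so for the second after the job is handed in, with the robot touching nothing.
It also fails if it takes over 64 s, if anything falls off the work surface, if the arm or the gripper's body presses on something with over 40 N, if the wrist force passes 120 N, or if a joint passes its speed limit or range.

### The arm

A 6-joint arm with a two-finger parallel gripper is mounted at the origin on the work surface. World frame = base frame: x ahead of the robot, y to its left, z up, the work surface at z = 0. Lengths are in m, angles in rad, forces in N, time in s.
With the tool pointing down it reaches from about 0.325 to 0.9 m from the base axis. Payload 6.1 kg.
Tool frame: the origin (TCP) lies midway between the tips of the shut fingers; the grasp point (between the pads) lies robot.pinch_z behind it (robot.pinch_z is the distance from the TCP to the grasp point, in m); z points along the fingers, y is the line along which they close (so a half turn about z gives the same grasp; the last joint's range is limited). The gripper opens to 87 mm and grips with 3 to 60 N. Pads are 19 mm wide; open, the fingers measure 117 mm over their backs; the gripper's body (75 mm by 190 mm) begins 51 mm behind the grasp point.
Start: joints at [-1.45, 0.22, 1.526, -0, 1.395, -0.126], TCP at [0.153, -0.606, 0.223] pointing down, gripper open.
Joint ranges: [-2.98, 2.98], [-0.91, 2.08], [0.09, 2.57], [-1.24, 4.39], [0.2, 2.65], [-2.68, 2.68]. Speed limits (rad/s): [2.57, 2.57, 3.01, 3.14, 3.14, 3.14].

### API

Orientations are given as a 3x3 rotation matrix whose columns are the frame's x, y, z axes.
In Python, from rig import robot gives the robot as it stands.
- The arm moves only by the shell command python3 -m crank 'ROWS' [OPENING] [FORCE]. ROWS is JSON, a list of rows, each an object of numbers: "dx", "dy", "dz": the shift along the tool's x, y, z in mm; "ax", "ay", "az": the turn, a rotation vector about the tool's x, y, z in rad. A call has 1 to 10 rows; each row shifts and turns the commanded pose from where the row before left it, along the tool's axes as they then stand; what a row does not reach is not made up. A row lasts 1/12 s, in which the tool goes at most 41.7 mm and 7.16 degrees, less where a joint would pass 70% of its speed; a pose out of reach is approached as far as the arm can. A call is refused whole if a number of a shift passes 41.7 or a number of a turn 0.125, either way. A call with a gripper value outside its range is refused whole. OPENING is the finger opening in mm, from 0 to 87, set as the call begins (- or left out, the last holds). The fingers move at their own pace and stop on an object; FORCE is the grip in N (left out, the last holds). Time passes only in rows, so rows that do not move let the fingers close. It gives the time, the measured TCP pose, the force, the opening and the grip force at its end, in the units of the state.
- robot.get_state(): the state, without advancing time (a new reading comes with each control period).
- robot.capture(name): name is "scene" or "top" or "wrist"; returns a dict with "frame" (384x512x3 uint8, red, green, blue), "z_map" (384x512 float32, m along the optical axis (not along the pixel's ray), 0 where there is no reading), "camera_matrix" (3x3 intrinsics, pixels), "world_from_camera" (4x4, takes a point from camera to world coordinates). Camera axes: x right, y down, z forward; pixel columns grow to the right and rows downward; lengths in m; the calibration is good to about 2 mm. A picture is of the moment at which its call begins.
- robot.job_done(): hands the job in; it is judged then, once.
The state is a dict: "t": time; "joint_pos": joint angles; "joint_velocities": joint speeds; "tau": joint torques, N m; "ee_pos": TCP position; "tcp_rot": TCP orientation; "wrist_force": force on the tool from outside, world axes, zero at the start; "torque": the same for the moment, N m; "grip_width": finger opening in m; "grip_force": force on a finger pad.
Only numpy, scipy, OpenCV 4.12 (cv2) and the standard library are available. Lean on these libraries where they do the work, as an engineer would, in place of code of your own. Each camera call takes 0.05 s, during which the arm holds its last target. There are 200 camera calls.

## Working session

There is one attempt and no reset: what is moved stays moved. The work goes in short steps, Python scripts to look and compute and a shell command to move; the robot and the scene stay as the last step left them, time stands still between calls to the robot, and variables do not carry over. Pictures are saved under pics/ and viewed, at most 10 in all, crops included, and the job is handed in when it is done.

```bash
ls; mkdir -p pics
python3 - <<'E'
from rig import robot
import cv2,numpy as np,pickle
s=robot.get_state();print(s['ee_pos'],s['tcp_rot'],robot.pinch_z,s['wrist_force'],s['t'])
for n in('scene','top'):
    c=robot.capture(n);pickle.dump(c,open(n+'.pkl','wb'));cv2.imwrite(f'pics/{n}0.png',c['frame'][...,::-1]);print(n,c['world_from_camera'].round(3).tolist(),c['camera_matrix'].tolist())
E
```

```text
pics
[ 0.15261772 -0.60543181  0.2214379 ] [[ 9.69690097e-01  2.44337981e-01 -2.58422405e-04]
 [ 2.44338013e-01 -9.69688161e-01  1.95073319e-03]
 [ 2.26049063e-04 -1.95474908e-03 -9.99998064e-01]] 0.0187 [ 0.39834174  0.58313996 -0.87381423] 0.0
scene [[-0.531, 0.463, -0.71, 1.621], [0.848, 0.286, -0.447, 0.593], [-0.003, -0.839, -0.544, 0.882], [0.0, 0.0, 0.0, 1.0]] [[428.64981669839494, 0.0, 254.6842499222158], [0.0, 428.64981669839494, 199.99863406698256], [0.0, 0.0, 1.0]]
top [[-0.028, -0.997, 0.073, 0.393], [-1.0, 0.028, 0.0, -0.047], [-0.002, -0.073, -0.997, 1.792], [0.0, 0.0, 0.0, 1.0]] [[463.36111987209483, 0.0, 251.33994736667321], [0.0, 463.36111987209483, 190.15038998301245], [0.0, 0.0, 1.0]]
```

View pics/scene0.png

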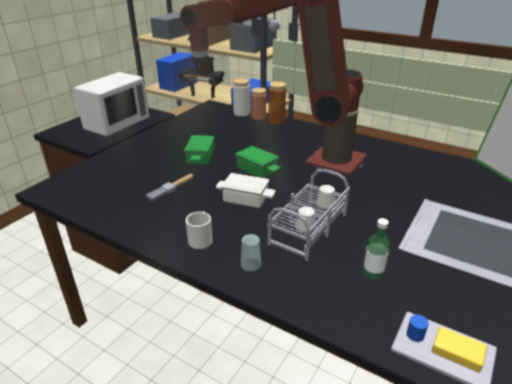

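View pics/top0.png

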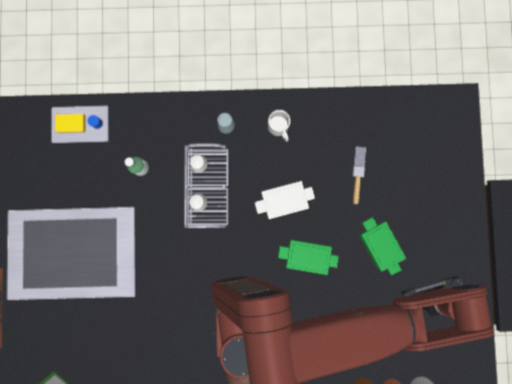

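The scene picture shows the white dish at about (246,190) and the rack at (310,215). In the top picture the white dish is at (285,200), with lugs at (263,208) and (308,193). Possible mistakes are the green look-alikes at (310,257) and (383,245), and the white mug at (279,123). I choose the white one. The rack is at (206,187) and its open mouths face right in the picture (world -y).

```bash
cat > h.py <<'E'
import numpy as np,cv2
def pts(c):
    K=c['camera_matrix'];T=c['world_from_camera'];z=c['z_map']
    v,u=np.mgrid[:z.shape[0],:z.shape[1]]
    p=np.stack([(u-K[0,2])/K[0,0]*z,(v-K[1,2])/K[1,1]*z,z],-1)@T[:3,:3].T+T[:3,3]
    p[z==0]=np.nan
    return p
def ray(c,uv,h):
    K=c['camera_matrix'];T=c['world_from_camera']
    d=np.c_[np.atleast_2d(uv),np.ones(len(np.atleast_2d(uv)))]@np.linalg.inv(K).T@T[:3,:3].T
    return T[:3,3]+d*((h-T[2,3])/d[:,2:])
def dish(c,lim=None):
    f=c['frame'].astype(int);p=pts(c)
    w=(f.min(2)>150)&(f.max(2)-f.min(2)<40)
    return w,p
E
python3 - <<'E'
import pickle,cv2,numpy as np
from h import *
c=pickle.load(open('top.pkl','rb'));w,p=dish(c)
n,l,st,ce=cv2.connectedComponentsWithStats(w.astype(np.uint8))
i=l[200,285];m=l==i;print('comp',st[i],ce[i])
print('z pct',np.nanpercentile(p[m][:,2],[5,25,50,75,95]))
lid=(m&(p[...,2]>.06)).astype(np.uint8)
lid=cv2.morphologyEx(lid,cv2.MORPH_OPEN,np.ones((13,13)))
cs=max(cv2.findContours(lid,0,2)[0],key=cv2.contourArea)[:,0]
q=ray(c,cs,.074)[:,:2].astype(np.float32);r=cv2.minAreaRect(q*1000);print('lid',r)
# lug tips
al=np.argwhere(m)[:,::-1];Q=ray(c,al,.048)[:,:2];print('all',cv2.minAreaRect((Q*1000).astype(np.float32)))
# rack
z=p[...,2];rg=np.zeros_like(m);rg[138:235,178:235]=1
R=p[rg&(z>.03)];
print('rack zs',np.histogram(R[:,2],bins=np.arange(.03,.2,.01)))
for a,b in((.155,.175),(.065,.1)):
    s=R[(R[:,2]>a)&(R[:,2]<b)];print(a,len(s),s.min(0),s.max(0),cv2.minAreaRect((s[:,:2]*1000).astype(np.float32)))
f=c['frame'][120:270,150:350,::-1];cv2.imwrite('pics/crop1.png',cv2.resize(f,None,fx=4,fy=4,interpolation=2))
E
```

```text
comp [ 255  181   59   38 1405] [284.46690391 199.7366548 ]
z pct [0.04175938 0.06717976 0.07200702 0.07522386 0.0797881 ]
lid ((476.5684814453125, -186.55630493164062), (115.3053207397461, 100.29209899902344), 88.3929214477539)
all ((481.2467346191406, -168.98831176757812), (107.39547729492188, 223.66183471679688), 13.435370445251465)
rack zs (array([ 25,   9,  44,  14,  89, 482, 241,  44, 113, 146,  92, 216, 141,
        83,   1,   0]), array([0.03, 0.04, 0.05, 0.06, 0.07, 0.08, 0.09, 0.1 , 0.11, 0.12, 0.13,
       0.14, 0.15, 0.16, 0.17, 0.18, 0.19]))
0.155 150 [0.38618246 0.0718316  0.1551612 ] [0.6838685  0.1734094  0.17113077] ((535.123291015625, 121.37333679199219), (98.63359069824219, 296.1047058105469), 88.9377212524414)
0.065 814 [0.38525075 0.04007123 0.06642043] [0.68301851 0.19346773 0.0999835 ] ((534.12353515625, 117.41864013671875), (149.3173065185547, 294.6571350097656), 88.6525650024414)
```

View pics/crop1.png

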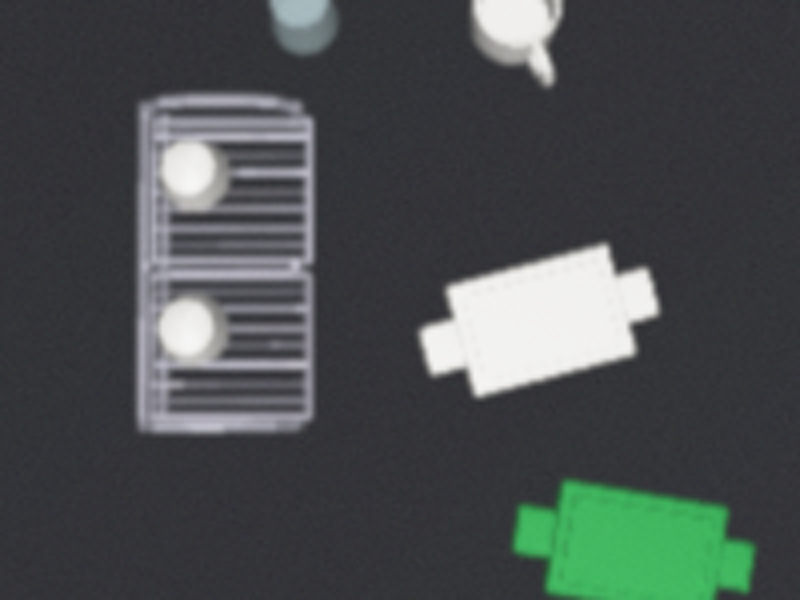

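The crop shows the white dish with its front lug at (440,348), toward the rack, and its rear lug at (640,295). The front rails run along x≈310 in the crop. Sizes agree with those given: the rack measures 149×295, and the dish 223 tip to tip. I now move above the rear lug, about (0.504, -0.261).

```bash
python3 -m crank '[{"dx":33,"dy":-19},{"dx":33,"dy":-19},{"dx":33,"dy":-19},{"dx":33,"dy":-19},{"dx":33,"dy":-19},{"dx":33,"dy":-19},{"dx":33,"dy":-19},{"dx":33,"dy":-19},{"dx":33,"dy":-19},{"dx":33,"dy":-19}]' 87 20
python3 -m crank '[{"dx":33,"dy":-19},{"dx":33,"dy":-19},{"dx":28,"dy":-20},{"az":-0.12},{"az":-0.12},{"az":-0.12},{"az":-0.12},{"az":-0.12},{"az":-0.12},{"az":-0.12}]'
python3 -m crank '[{"az":-0.12},{"az":-0.12},{"az":-0.12},{"az":-0.12},{"az":-0.12},{"az":-0.12},{},{}]'
python3 - <<'E'
from rig import robot
import cv2,numpy as np,pickle
from h import *
c=robot.capture('wrist');pickle.dump(c,open('w1.pkl','wb'));cv2.imwrite('pics/w1.png',c['frame'][...,::-1])
print(c['world_from_camera'].round(3).tolist())
s=robot.get_state();print(s['t'],s['ee_pos'],s['tcp_rot'].round(3).tolist(),s['wrist_force'])
E
```

```text
[[0.245, -0.926, -0.288, 0.232], [-0.97, -0.234, -0.071, -0.586], [-0.002, 0.297, -0.955, 0.384], [0.0, 0.0, 0.0, 1.0]]
0.15 [ 0.15262405 -0.60558872  0.22165904] [[0.97, 0.244, -0.0], [0.244, -0.97, 0.002], [0.0, -0.002, -1.0]] [-1.00846564  0.26866184 -0.64365213]invalid input at $[0]: expected keys dx, dy, dz, ax, ay, az
invalid input at $[0]: expected keys dx, dy, dz, ax, ay, az
invalid input at $[0]: expected keys dx, dy, dz, ax, ay, az
```

View pics/w1.png

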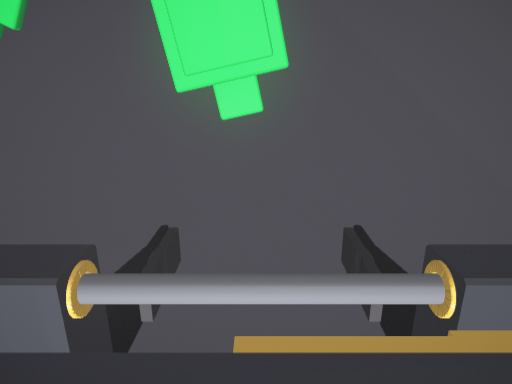

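The call needs all six keys in every row. The wrist view shows only a green look-alike (top, about (225,60)), because the arm has not moved yet. I repeat the move with full rows.

```bash
python3 -m crank '[{"dx":33,"dy":-19,"dz":0,"ax":0,"ay":0,"az":0},{"dx":33,"dy":-19,"dz":0,"ax":0,"ay":0,"az":0},{"dx":33,"dy":-19,"dz":0,"ax":0,"ay":0,"az":0},{"dx":33,"dy":-19,"dz":0,"ax":0,"ay":0,"az":0},{"dx":33,"dy":-19,"dz":0,"ax":0,"ay":0,"az":0},{"dx":33,"dy":-19,"dz":0,"ax":0,"ay":0,"az":0},{"dx":33,"dy":-19,"dz":0,"ax":0,"ay":0,"az":0},{"dx":33,"dy":-19,"dz":0,"ax":0,"ay":0,"az":0},{"dx":33,"dy":-19,"dz":0,"ax":0,"ay":0,"az":0},{"dx":33,"dy":-19,"dz":0,"ax":0,"ay":0,"az":0}]' 87 20
python3 -m crank '[{"dx":33,"dy":-19,"dz":0,"ax":0,"ay":0,"az":0},{"dx":33,"dy":-19,"dz":0,"ax":0,"ay":0,"az":0},{"dx":28,"dy":-20,"dz":0,"ax":0,"ay":0,"az":0},{"dx":0,"dy":0,"dz":0,"ax":0,"ay":0,"az":-0.12},{"dx":0,"dy":0,"dz":0,"ax":0,"ay":0,"az":-0.12},{"dx":0,"dy":0,"dz":0,"ax":0,"ay":0,"az":-0.12},{"dx":0,"dy":0,"dz":0,"ax":0,"ay":0,"az":-0.12},{"dx":0,"dy":0,"dz":0,"ax":0,"ay":0,"az":-0.12},{"dx":0,"dy":0,"dz":0,"ax":0,"ay":0,"az":-0.12},{"dx":0,"dy":0,"dz":0,"ax":0,"ay":0,"az":-0.12}]'
python3 -m crank '[{"dx":0,"dy":0,"dz":0,"ax":0,"ay":0,"az":-0.12},{"dx":0,"dy":0,"dz":0,"ax":0,"ay":0,"az":-0.12},{"dx":0,"dy":0,"dz":0,"ax":0,"ay":0,"az":-0.12},{"dx":0,"dy":0,"dz":0,"ax":0,"ay":0,"az":-0.12},{"dx":0,"dy":0,"dz":0,"ax":0,"ay":0,"az":-0.12},{"dx":0,"dy":0,"dz":0,"ax":0,"ay":0,"az":-0.12},{"dx":0,"dy":0,"dz":0,"ax":0,"ay":0,"az":0},{"dx":0,"dy":0,"dz":0,"ax":0,"ay":0,"az":0}]'
python3 - <<'E'
from rig import robot
import cv2,numpy as np,pickle
from h import *
c=robot.capture('wrist');pickle.dump(c,open('w1.pkl','wb'));cv2.imwrite('pics/w2.png',c['frame'][...,::-1])
E
```

```text
t: 0.98
ee_pos: [0.4272, -0.3395, 0.2224]
tcp_rot: [[0.97, 0.244, -0.0], [0.244, -0.97, 0.0], [-0.0, -0.0, -1.0]]
wrist_force: [1.2, 0.2, 0.8]
grip_width: 0.0871
grip_force: 0.0
t: 1.82
ee_pos: [0.503, -0.2618, 0.2221]
tcp_rot: [[0.46, 0.888, -0.001], [0.888, -0.46, 0.0], [0.0, -0.001, -1.0]]
wrist_force: [0.0, -0.7, -0.2]
grip_width: 0.0873
grip_force: 0.0
t: 2.48
ee_pos: [0.5031, -0.2619, 0.2223]
tcp_rot: [[-0.23, 0.973, -0.0], [0.973, 0.23, 0.0], [0.0, -0.0, -1.0]]
wrist_force: [-0.3, 0.5, 0.0]
grip_width: 0.0869
grip_force: 0.0
```

View pics/w2.png

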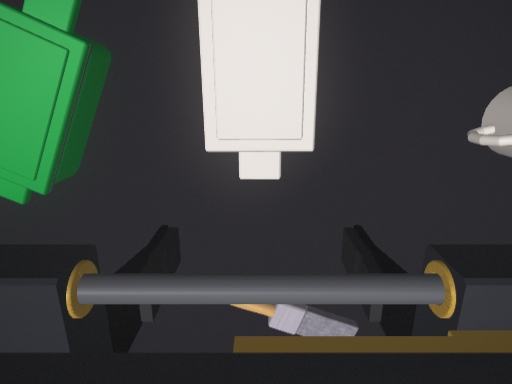

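The wrist view shows the white dish with its rear lug at (260,165) and its lid's rear edge at row 152, nearly square to the tool. The green look-alike is at the left, clear of the fingers.

```bash
cat > m.py <<'E'
import pickle,sys
from h import *
def meas(c,seed,rows=None):
    w,p=dish(c);n,l,st,ce=cv2.connectedComponentsWithStats(w.astype(np.uint8));m=l==l[seed]
    return m,p
E
python3 - <<'E'
import pickle
from m import *
c=pickle.load(open('w1.pkl','rb'));m,p=meas(c,(100,260))
R=np.array([[-.23,.973],[.973,.23]]);o=np.array([.5031,-.2619])
wd=m.sum(1)
for r in range(20,185,8): u=np.where(m[r])[0]; print(r,u.min() if len(u) else None,u.max() if len(u) else None,np.round(p[r,int(u.mean())][2],4) if len(u) else '')
def loc(uv,h): return (ray(c,uv,h)[:,:2]-o)@R*1000  # tool x,y mm
L=[];
for r in range(40,141,20):
    u=np.where(m[r])[0];L.append((loc([[u.min(),r],[u.max(),r]],.074)).round(1).tolist())
print('lid edges tool',L)
r0=max(r for r in range(384) if wd[r]>95);print('lid rear row',r0,loc([[260,r0]],.074))
l=[]
for r in range(r0+6,r0+26,5):
    u=np.where(m[r])[0];
    if len(u)>20:l.append(loc([[u.min(),r],[u.max(),r]],.048).round(1).tolist())
print('lug',l,'tip',loc([[260,max(np.where(m[:,260])[0])]],.048))
E
```

```text
20 199 319 0.0729
28 199 318 0.0742
36 199 318 0.0743
44 200 318 0.0739
52 200 317 0.0749
60 201 317 0.0753
68 201 317 0.0746
76 201 316 0.0747
84 202 316 0.0741
92 202 315 0.0742
100 203 315 0.0747
108 203 315 0.0748
116 204 314 0.0747
124 204 314 0.0732
132 204 314 0.0746
140 205 313 0.0726
148 205 313 0.0724
156 239 280 0.048
164 239 280 0.0485
172 239 280 0.0482
180 None None 
lid edges tool [[[117.1, -51.7], [117.2, 49.1]], [[101.1, -51.7], [101.2, 49.0]], [[84.6, -51.7], [84.7, 49.0]], [[67.5, -51.7], [67.6, 48.9]], [[49.8, -51.6], [49.9, 48.9]], [[31.5, -51.6], [31.5, 48.8]]]
lid rear row 150 [[22.09331303 -0.44649109]]
lug [[[10.9, -22.0], [11.0, 19.9]], [[5.7, -22.1], [5.7, 20.0]], [[0.4, -22.2], [0.5, 20.1]], [[-4.9, -22.3], [-4.9, 20.2]]] tip [[-12.40375472  -0.50207937]]
```

The dish is already parallel to the tool, and the lug is 3 mm ahead and 1 mm to the side. I go down and grip it.

```bash
python3 -m crank '[{"dx":3,"dy":-1,"dz":30,"ax":0,"ay":0,"az":0},{"dx":0,"dy":0,"dz":35,"ax":0,"ay":0,"az":0},{"dx":0,"dy":0,"dz":35,"ax":0,"ay":0,"az":0},{"dx":0,"dy":0,"dz":30,"ax":0,"ay":0,"az":0},{"dx":0,"dy":0,"dz":25,"ax":0,"ay":0,"az":0},{"dx":0,"dy":0,"dz":20,"ax":0,"ay":0,"az":0},{"dx":0,"dy":0,"dz":14,"ax":0,"ay":0,"az":0},{"dx":0,"dy":0,"dz":10,"ax":0,"ay":0,"az":0},{"dx":0,"dy":0,"dz":0,"ax":0,"ay":0,"az":0}]' 87 25
python3 -m crank '[{"dx":0,"dy":0,"dz":0,"ax":0,"ay":0,"az":0},{"dx":0,"dy":0,"dz":0,"ax":0,"ay":0,"az":0},{"dx":0,"dy":0,"dz":0,"ax":0,"ay":0,"az":0},{"dx":0,"dy":0,"dz":0,"ax":0,"ay":0,"az":0},{"dx":0,"dy":0,"dz":0,"ax":0,"ay":0,"az":0},{"dx":0,"dy":0,"dz":0,"ax":0,"ay":0,"az":0},{"dx":0,"dy":0,"dz":0,"ax":0,"ay":0,"az":0},{"dx":0,"dy":0,"dz":0,"ax":0,"ay":0,"az":0}]' 30 25
python3 - <<'E'
import pickle
from m import *
c=pickle.load(open('top.pkl','rb'));p=pts(c);z=p[...,2];f=c['frame'].astype(int)
# refine rack: front edge line per column; rail heights hint
rg=np.zeros(z.shape,bool);rg[138:235,215:235]=1
k=rg&(z>.065)&(z<.11)&(f.min(2)>110)
P=p[k];
for a,b in((.40,.51),(.56,.67)):
    s=P[(P[:,0]>a)&(P[:,0]<b)&(P[:,1]<.055)];print(len(s),s.mean(0),np.median(s[:,2]))
# front rail outer edge per row by intensity
g=f.mean(2)
for r in range(148,226,8):
    row=g[r,222:234];j=np.where(row>90)[0];print(r,row.round(0).astype(int).tolist())
E
```

```text
t: 3.28
ee_pos: [0.5, -0.2582, 0.021]
tcp_rot: [[-0.232, 0.973, -0.004], [0.973, 0.232, 0.003], [0.003, -0.003, -1.0]]
wrist_force: [0.0, 0.5, 0.0]
grip_width: 0.0871
grip_force: 0.0
t: 3.95
ee_pos: [0.5017, -0.2594, 0.0238]
tcp_rot: [[-0.234, 0.972, 0.0], [0.972, 0.234, -0.0], [-0.0, 0.0, -1.0]]
wrist_force: [-0.9, 0.4, 1.6]
grip_width: 0.0438
grip_force: 25.0
42 [0.4569165  0.04668304 0.08976987] 0.0894659456985929
45 [0.61825157 0.04372355 0.08488026] 0.08479077757740283
148 [106, 122, 125, 113, 91, 75, 60, 56, 53, 51, 50, 53]
156 [61, 61, 62, 76, 124, 155, 106, 59, 53, 53, 53, 54]
164 [105, 106, 109, 122, 150, 163, 109, 58, 51, 53, 53, 52]
172 [128, 130, 130, 136, 159, 167, 110, 59, 53, 55, 52, 52]
180 [101, 101, 102, 113, 148, 167, 109, 59, 55, 54, 54, 54]
188 [178, 173, 164, 154, 143, 120, 77, 54, 56, 51, 54, 54]
196 [117, 124, 138, 144, 153, 148, 93, 56, 52, 54, 54, 53]
204 [67, 67, 71, 84, 122, 141, 95, 57, 53, 55, 54, 53]
212 [113, 115, 114, 122, 141, 144, 94, 57, 55, 52, 51, 53]
220 [113, 114, 115, 121, 141, 147, 97, 56, 57, 53, 52, 54]
```

The grip is good: 43.8 mm, 25 N. The dish now turns square to the rack about its own centre, and shifts onto the left bay's axis.

```bash
python3 -m crank '[{"dx":0,"dy":-4.2,"dz":0,"ax":0,"ay":0,"az":0.044},{"dx":0,"dy":-4.2,"dz":0,"ax":0,"ay":0,"az":0.044},{"dx":0,"dy":-4.2,"dz":0,"ax":0,"ay":0,"az":0.044},{"dx":0,"dy":-4.2,"dz":0,"ax":0,"ay":0,"az":0.044},{"dx":0,"dy":-4.2,"dz":0,"ax":0,"ay":0,"az":0.044},{"dx":0,"dy":-4.2,"dz":0,"ax":0,"ay":0,"az":0.044},{"dx":0,"dy":0,"dz":0,"ax":0,"ay":0,"az":0},{"dx":0,"dy":0,"dz":0,"ax":0,"ay":0,"az":0}]' 30 35
python3 -m crank '[{"dx":10,"dy":-4,"dz":0,"ax":0,"ay":0,"az":0},{"dx":10,"dy":-4,"dz":0,"ax":0,"ay":0,"az":0},{"dx":10,"dy":-4,"dz":0,"ax":0,"ay":0,"az":0},{"dx":10,"dy":-4,"dz":0,"ax":0,"ay":0,"az":0},{"dx":10,"dy":-4,"dz":0,"ax":0,"ay":0,"az":0},{"dx":10,"dy":-4,"dz":0,"ax":0,"ay":0,"az":0},{"dx":0,"dy":0,"dz":0,"ax":0,"ay":0,"az":0},{"dx":0,"dy":0,"dz":0,"ax":0,"ay":0,"az":0}]'
python3 - <<'E'
from rig import robot
import pickle
from m import *
s=robot.get_state();print(s['ee_pos'],np.degrees(np.arctan2(s['tcp_rot'][1][0],s['tcp_rot'][0][0])),s['wrist_force'],s['torque'])
for n in('top','wrist'):
    c=robot.capture(n);pickle.dump(c,open(n+'2.pkl','wb'));cv2.imwrite(f'pics/{n}2.png',c['frame'][...,::-1])
t=pickle.load(open('top2.pkl','rb'))['frame'][130:280,150:350,::-1];t=cv2.resize(t,(533,400),interpolation=2)
w=c['frame'][...,::-1];w=cv2.resize(w,(267*2,400))
cv2.imwrite('pics/both2.png',cv2.resize(np.hstack([t,w]),(800,300)))
E
```

```text
t: 4.62
ee_pos: [0.4767, -0.2626, 0.0238]
tcp_rot: [[0.027, 1.0, 0.0], [1.0, -0.027, -0.0], [-0.0, 0.0, -1.0]]
wrist_force: [-1.7, 0.4, 1.6]
grip_width: 0.0437
grip_force: 35.0
t: 5.28
ee_pos: [0.4536, -0.1995, 0.0236]
tcp_rot: [[0.027, 1.0, -0.001], [1.0, -0.027, 0.002], [0.002, -0.001, -1.0]]
wrist_force: [-1.3, 4.7, 5.7]
grip_width: 0.0437
grip_force: 35.0
[ 0.45357069 -0.19951719  0.02356092] 88.45837511769756 [-1.25122523  4.6695839   5.72947379] [0.7114833  0.06632586 0.07498981]
```

View pics/both2.png

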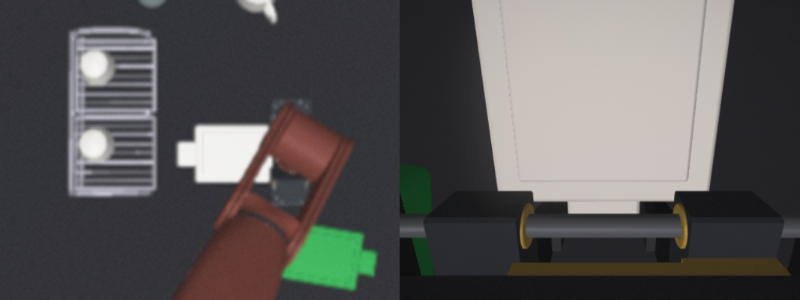

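The left half (top view) shows the dish square in front of the left (lower) bay: front lug tip at (178,155), rack rails at x≈155. The right half (wrist view) shows the lug held centrally. I check the lateral offset by numbers.

Run:
```python
import pickle
from m import *
c=pickle.load(open('top2.pkl','rb'))
w,p=dish(c);f=c['frame'];g=f.mean(2)
def sub(col,r0,r1):
    x=g[r0:r1,col];t=(x.max()+x.min())/2;k=np.where(x>t)[0];a,b=k[0],k[-1]
    return r0+a-(x[a]-t)/(x[a]-x[a-1]), r0+b+(x[b]-t)/(x[b]-x[b+1])
for cols,h in((range(196,199),.048),(range(202,214,3),.074)):
    for q in cols:
        a,b=sub(q,185,232);P=ray(c,[[q,a],[q,b]],h);print(q,P[:,:2].round(4).tolist(),'mid',P.mean(0)[:2].round(4))
# rack uprights/outer in x: extents at rack, intensity columns over end bars & mid at col ~210-226
for r in range(184,194): print(r,g[r,196:230:3].round().astype(int).tolist())
a=pickle.load(open('top.pkl','rb'));
for q in (200,210,220,226):
    x=a['frame'].mean(2)[138:236,q];k=np.where(x>90)[0];print(q,138+k[0],138+k[-1],ray(a,[[q,138+k[0]-.5],[q,138+k[-1]+.5]],.08)[:,:2].round(4).tolist(), pts(a)[138+k[0],q,2],pts(a)[138+k[-1],q,2])
print(ray(a,[[228.2,164],[228.2,212]],.087))
```

```text
196 [[0.5465, 0.1623], [0.3875, 0.1654]] mid [0.467  0.1638]
197 [[0.5463, 0.1585], [0.3871, 0.1616]] mid [0.4667 0.1601]
198 [[0.5463, 0.1548], [0.3866, 0.1579]] mid [0.4664 0.1563]
202 [[0.5439, 0.1369], [0.3856, 0.14]] mid [0.4648 0.1385]
205 [[0.5442, 0.1257], [0.3849, 0.129]] mid [0.4645 0.1273]
208 [[0.544, 0.1145], [0.3857, 0.1179]] mid [0.4649 0.1162]
211 [[0.5437, 0.1034], [0.3856, 0.1068]] mid [0.4646 0.1051]
184 [137, 137, 136, 138, 136, 137, 134, 133, 134, 143, 157, 61]
185 [157, 153, 153, 154, 154, 153, 152, 151, 153, 186, 152, 55]
186 [125, 121, 121, 119, 122, 124, 126, 124, 125, 185, 110, 54]
187 [149, 147, 146, 146, 146, 151, 151, 151, 149, 179, 111, 55]
188 [184, 182, 181, 181, 181, 182, 182, 178, 181, 174, 144, 56]
189 [157, 156, 157, 156, 155, 157, 154, 155, 153, 150, 150, 56]
190 [95, 95, 94, 94, 95, 94, 93, 94, 93, 94, 130, 56]
191 [70, 73, 73, 71, 71, 71, 73, 71, 74, 72, 123, 56]
192 [95, 96, 91, 91, 88, 88, 88, 90, 88, 89, 131, 57]
193 [122, 123, 102, 92, 90, 91, 88, 90, 88, 88, 130, 57]
200 143 228 [[0.7022, 0.1405], [0.3822, 0.1468]] 0.005751640096496757 0.0020933145690231747
210 143 227 [[0.7011, 0.1032], [0.3849, 0.1099]] 0.0013025663186012615 0.15906665250695484
220 144 227 [[0.6963, 0.0659], [0.3838, 0.0731]] 0.0007342976342330498 0.14182982162358204
226 148 225 [[0.6806, 0.0439], [0.3906, 0.0508]] 0.0027551889825856435 0.03184504094988361
[[0.61747467 0.03686941 0.087     ]
 [0.43983165 0.0411688  0.087     ]]
```

Run:
```python
import pickle
from m import *
c=pickle.load(open('top2.pkl','rb'));g=c['frame'].mean(2)
def sub(x):
    t=120;k=np.where(x>t)[0];a,b=k[0],k[-1]
    return a-(x[a]-t)/(x[a]-x[a-1]), b+(x[b]-t)/(x[b]-x[b+1])
for cols,h in((range(240,246,2),.048),(range(252,268,5),.074)):
    for q in cols:
        a,b=sub(g[185:232,q]);P=ray(c,[[q,185+a],[q,185+b]],h);print(q,P[:,:2].round(4).tolist(),'mid',P.mean(0)[:2].round(4))
x=g[207,228:250];t=120;k=np.where(x>t)[0][0];print('tip',ray(c,[[228+k-(x[k]-t)/(x[k]-x[k-1]),207]],.048))
print('mid',ray(c,[[222,186.6]],.09))
```

```text
240 [[0.4842, -0.0023], [0.4357, -0.0011]] mid [ 0.46   -0.0017]
242 [[0.4843, -0.0099], [0.4352, -0.0086]] mid [ 0.4597 -0.0092]
244 [[0.484, -0.0174], [0.4349, -0.0161]] mid [ 0.4595 -0.0168]
252 [[0.5132, -0.0484], [0.4041, -0.0454]] mid [ 0.4586 -0.0469]
257 [[0.5127, -0.067], [0.4036, -0.0638]] mid [ 0.4582 -0.0654]
262 [[0.5122, -0.0856], [0.4031, -0.0823]] mid [ 0.4576 -0.0839]
267 [[0.5116, -0.1041], [0.4028, -0.1008]] mid [ 0.4572 -0.1025]
tip [[0.45868066 0.00591975 0.048     ]]
mid [[0.53389049 0.06159286 0.09      ]]
```

The dish line meets the left bay's axis (both x≈0.461 at the rail plane) and the yaws agree (88.4° and 88.5°). The lid should meet the rail after about 69 mm. I approach, then go gently.

```bash
python3 -m crank '[{"dx":8,"dy":0,"dz":0,"ax":0,"ay":0,"az":0},{"dx":10,"dy":0,"dz":0,"ax":0,"ay":0,"az":0},{"dx":10,"dy":0,"dz":0,"ax":0,"ay":0,"az":0},{"dx":10,"dy":0,"dz":0,"ax":0,"ay":0,"az":0},{"dx":8,"dy":0,"dz":0,"ax":0,"ay":0,"az":0},{"dx":6,"dy":0,"dz":0,"ax":0,"ay":0,"az":0},{"dx":3,"dy":0,"dz":0,"ax":0,"ay":0,"az":0},{"dx":1,"dy":0,"dz":0,"ax":0,"ay":0,"az":0},{"dx":1,"dy":0,"dz":0,"ax":0,"ay":0,"az":0},{"dx":1,"dy":0,"dz":0,"ax":0,"ay":0,"az":0}]'
python3 -m crank '[{"dx":1,"dy":0,"dz":0,"ax":0,"ay":0,"az":0},{"dx":1,"dy":0,"dz":0,"ax":0,"ay":0,"az":0},{"dx":1,"dy":0,"dz":0,"ax":0,"ay":0,"az":0}]'
```

```text
t: 6.22
ee_pos: [0.4561, -0.1441, 0.0237]
tcp_rot: [[0.028, 1.0, 0.0], [1.0, -0.028, -0.0], [-0.0, 0.0, -1.0]]
wrist_force: [-0.7, -5.7, 4.2]
grip_width: 0.0436
grip_force: 35.0
t: 6.47
ee_pos: [0.4562, -0.1413, 0.0237]
tcp_rot: [[0.028, 1.0, 0.0], [1.0, -0.028, -0.0], [-0.0, 0.0, -1.0]]
wrist_force: [0.5, -3.8, 6.0]
grip_width: 0.0435
grip_force: 35.0
```

```bash
python3 -m crank '[{"dx":1,"dy":0,"dz":0,"ax":0,"ay":0,"az":0},{"dx":1,"dy":0,"dz":0,"ax":0,"ay":0,"az":0},{"dx":1,"dy":0,"dz":0,"ax":0,"ay":0,"az":0},{"dx":1,"dy":0,"dz":0,"ax":0,"ay":0,"az":0}]'|egrep 'ee|wrist'
python3 -m crank '[{"dx":1,"dy":0,"dz":0,"ax":0,"ay":0,"az":0},{"dx":1,"dy":0,"dz":0,"ax":0,"ay":0,"az":0},{"dx":1,"dy":0,"dz":0,"ax":0,"ay":0,"az":0}]'|egrep 'ee|wrist'
```

```text
ee_pos: [0.4563, -0.1372, 0.0237]
wrist_force: [0.3, -4.5, 4.2]
ee_pos: [0.4564, -0.1342, 0.0237]
wrist_force: [-0.6, -5.1, 5.5]
```

```bash
python3 -m crank '[{"dx":1,"dy":0,"dz":0,"ax":0,"ay":0,"az":0},{"dx":1,"dy":0,"dz":0,"ax":0,"ay":0,"az":0}]'|egrep 'ee|wrist'
```

```text
ee_pos: [0.4565, -0.1322, 0.0237]
wrist_force: [-1.1, -5.6, 4.6]
```

```bash
python3 -m crank '[{"dx":1,"dy":0,"dz":0,"ax":0,"ay":0,"az":0},{"dx":1,"dy":0,"dz":0,"ax":0,"ay":0,"az":0}]'|egrep 'ee|wrist'
```

```text
ee_pos: [0.4565, -0.1302, 0.0237]
wrist_force: [0.2, -4.1, 4.5]
```

```bash
python3 -m crank '[{"dx":1,"dy":0,"dz":0,"ax":0,"ay":0,"az":0},{"dx":1,"dy":0,"dz":0,"ax":0,"ay":0,"az":0}]'|egrep 'ee|wrist'
```

```text
ee_pos: [0.4566, -0.1283, 0.0237]
wrist_force: [-0.6, -4.9, 5.0]
```

```bash
python3 -m crank '[{"dx":1,"dy":0,"dz":0,"ax":0,"ay":0,"az":0},{"dx":1,"dy":0,"dz":0,"ax":0,"ay":0,"az":0}]'|egrep 'ee|wrist'
```

```text
ee_pos: [0.4566, -0.1262, 0.0237]
wrist_force: [0.5, -5.0, 4.8]
```

```bash
python3 -m crank '[{"dx":1,"dy":0,"dz":0,"ax":0,"ay":0,"az":0},{"dx":1,"dy":0,"dz":0,"ax":0,"ay":0,"az":0}]'|egrep 'ee|wrist'
```

```text
ee_pos: [0.4567, -0.1242, 0.0237]
wrist_force: [-0.4, -4.9, 4.9]
```

Only sliding friction (about 5 N) is felt, 6 mm past the expected catch. I go on gently for a little further.

```bash
python3 -m crank '[{"dx":1,"dy":0,"dz":0,"ax":0,"ay":0,"az":0},{"dx":1,"dy":0,"dz":0,"ax":0,"ay":0,"az":0}]'|egrep 'ee|wrist'
```

```text
ee_pos: [0.4567, -0.1222, 0.0237]
wrist_force: [-0.5, -4.9, 4.7]
```

```bash
python3 -m crank '[{"dx":1,"dy":0,"dz":0,"ax":0,"ay":0,"az":0},{"dx":1,"dy":0,"dz":0,"ax":0,"ay":0,"az":0}]'|egrep 'ee|wrist'
```

```text
ee_pos: [0.4568, -0.1202, 0.0237]
wrist_force: [-0.6, -5.1, 4.0]
```

```bash
python3 -m crank '[{"dx":1,"dy":0,"dz":0,"ax":0,"ay":0,"az":0},{"dx":1,"dy":0,"dz":0,"ax":0,"ay":0,"az":0}]'|egrep 'ee|wrist'
python3 - <<'E'
from rig import robot
import pickle
from m import *
t=robot.capture('top');w=robot.capture('scene')
pickle.dump(t,open('top3.pkl','wb'))
a=cv2.resize(t['frame'][130:270,150:310,::-1],(457,400),interpolation=2);b=cv2.resize(w['frame'][150:270,210:370,::-1],(533,400),interpolation=2)
cv2.imwrite('pics/both3.png',cv2.resize(np.hstack([a,b]),(800,323)))
E
```

```text
ee_pos: [0.4568, -0.1182, 0.0237]
wrist_force: [-0.7, -4.6, 4.6]
```

View pics/both3.png

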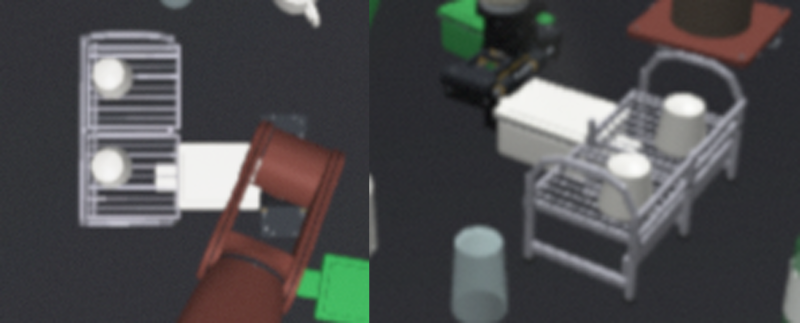

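In the left half the lug tip shows under the left shelf at (156,177) and the lid's edge is at the rail, x≈178. In the right half the dish enters the left bay (the one nearer the robot). I check whether the tip kept pace with the tool.

Run:
```python
import pickle
from m import *
c=pickle.load(open('top3.pkl','rb'));a=pickle.load(open('top.pkl','rb'))
d=np.abs(c['frame'].astype(float)-a['frame']).mean(2)
print((c['frame'].mean(2))[196:218:2,212:236].round().astype(int))
print('pred tip col', end=' ')
K=c['camera_matrix'];T=np.linalg.inv(c['world_from_camera'])
for P in ([.4615,.089,.048],[.4615,.055,.074],[.4615,.041,.074]):
    q=T[:3,:3]@P+T[:3,3];print((K@q/q[2])[:2].round(1))
```

```text
[[117 116 115 117 117 115 117 116 117 117 118 126 138 155 179 211 233 236
  240 241 241 241 241 241]
 [ 87  87  87  86  87  88  88  87  88  89  88  93 106 131 170 208 231 232
  239 241 241 241 241 241]
 [ 75  72  74  74  77  89 108 112 112 112 113 113 116 134 170 208 231 232
  239 241 241 241 241 241]
 [131 130 130 130 139 175 219 227 228 228 228 229 227 223 212 215 232 233
  239 241 241 241 241 241]
 [ 64  61  64  64  94 171 233 239 239 239 239 240 239 235 219 216 232 234
  239 241 241 241 241 241]
 [ 95  92  91  93 108 161 217 226 222 222 222 223 222 218 205 215 232 234
  239 241 241 241 241 241]
 [ 59  60  60  61  95 172 232 240 239 240 240 240 240 236 220 217 233 234
  240 242 241 242 242 241]
 [156 154 155 155 162 194 230 236 236 237 238 238 238 235 223 218 233 235
  240 241 242 242 241 242]
 [112 112 113 110 115 134 162 169 171 172 173 174 175 184 198 214 233 235
  240 242 241 242 242 242]
 [ 64  64  63  65  64  66  66  65  66  66  68  67  77 114 166 210 234 236
  240 241 242 242 242 242]
 [ 92  93  92  93  92  93  94  91  93  94  92  93 100 132 178 214 234 236
  239 239 239 239 239 239]]
pred tip col [215.9 206.9]
[224.5 206.4]
[228.3 206.2]
```

The tip kept pace with the tool and the lid is under the rail without a catch, so the left bay fits. I slide on to within about 12 mm of the back rail, then feel for it.

```bash
python3 -m crank '[{"dx":5,"dy":0,"dz":0,"ax":0,"ay":0,"az":0},{"dx":5,"dy":0,"dz":0,"ax":0,"ay":0,"az":0},{"dx":5,"dy":0,"dz":0,"ax":0,"ay":0,"az":0},{"dx":5,"dy":0,"dz":0,"ax":0,"ay":0,"az":0},{"dx":5,"dy":0,"dz":0,"ax":0,"ay":0,"az":0},{"dx":5,"dy":0,"dz":0,"ax":0,"ay":0,"az":0},{"dx":5,"dy":0,"dz":0,"ax":0,"ay":0,"az":0},{"dx":5,"dy":0,"dz":0,"ax":0,"ay":0,"az":0}]'|egrep 'ee|wrist'
```

```text
ee_pos: [0.4579, -0.078, 0.0237]
wrist_force: [0.6, -5.4, 5.2]
```

```bash
python3 -m crank '[{"dx":5,"dy":0,"dz":0,"ax":0,"ay":0,"az":0},{"dx":5,"dy":0,"dz":0,"ax":0,"ay":0,"az":0},{"dx":5,"dy":0,"dz":0,"ax":0,"ay":0,"az":0},{"dx":5,"dy":0,"dz":0,"ax":0,"ay":0,"az":0},{"dx":5,"dy":0,"dz":0,"ax":0,"ay":0,"az":0},{"dx":5,"dy":0,"dz":0,"ax":0,"ay":0,"az":0},{"dx":4,"dy":0,"dz":0,"ax":0,"ay":0,"az":0},{"dx":3,"dy":0,"dz":0,"ax":0,"ay":0,"az":0},{"dx":1,"dy":0,"dz":0,"ax":0,"ay":0,"az":0}]'|egrep 'ee|wrist'
```

```text
ee_pos: [0.4589, -0.0399, 0.0237]
wrist_force: [-1.4, -5.4, 5.3]
```

```bash
python3 -m crank '[{"dx":1,"dy":0,"dz":0,"ax":0,"ay":0,"az":0},{"dx":1,"dy":0,"dz":0,"ax":0,"ay":0,"az":0},{"dx":1,"dy":0,"dz":0,"ax":0,"ay":0,"az":0}]'|egrep 'ee|wrist'
```

```text
ee_pos: [0.459, -0.0373, 0.0237]
wrist_force: [-1.1, -5.8, 5.3]
```

```bash
python3 -m crank '[{"dx":1,"dy":0,"dz":0,"ax":0,"ay":0,"az":0},{"dx":1,"dy":0,"dz":0,"ax":0,"ay":0,"az":0},{"dx":1,"dy":0,"dz":0,"ax":0,"ay":0,"az":0}]'|egrep 'ee|wrist'
```

```text
ee_pos: [0.4591, -0.0343, 0.0237]
wrist_force: [-0.1, -6.0, 6.4]
```

```bash
python3 -m crank '[{"dx":1,"dy":0,"dz":0,"ax":0,"ay":0,"az":0},{"dx":1,"dy":0,"dz":0,"ax":0,"ay":0,"az":0}]'|egrep 'ee|wrist'
```

```text
ee_pos: [0.4592, -0.0323, 0.0237]
wrist_force: [-0.5, -5.6, 5.8]
```

```bash
python3 -m crank '[{"dx":1,"dy":0,"dz":0,"ax":0,"ay":0,"az":0}]'|egrep 'ee|wrist'
```

```text
ee_pos: [0.4592, -0.0313, 0.0237]
wrist_force: [0.5, -6.8, 5.4]
```

```bash
python3 -m crank '[{"dx":1,"dy":0,"dz":0,"ax":0,"ay":0,"az":0}]'|egrep 'ee|wrist'
```

```text
ee_pos: [0.4592, -0.0303, 0.0237]
wrist_force: [-0.5, -6.4, 5.6]
```

```bash
python3 -m crank '[{"dx":1,"dy":0,"dz":0,"ax":0,"ay":0,"az":0}]'|egrep 'ee|wrist'
```

```text
ee_pos: [0.4592, -0.0293, 0.0237]
wrist_force: [-0.5, -6.3, 5.8]
```

```bash
python3 -m crank '[{"dx":1,"dy":0,"dz":0,"ax":0,"ay":0,"az":0}]'|egrep 'ee|wrist'
```

```text
ee_pos: [0.4593, -0.0283, 0.0237]
wrist_force: [0.3, -4.9, 5.8]
```

```bash
python3 -m crank '[{"dx":0.6,"dy":0,"dz":0,"ax":0,"ay":0,"az":0}]'|egrep 'ee|wrist'
```

```text
ee_pos: [0.4593, -0.0276, 0.0237]
wrist_force: [-0.8, -5.7, 6.2]
```

```bash
python3 -m crank '[{"dx":0.6,"dy":0,"dz":0,"ax":0,"ay":0,"az":0},{"dx":0.6,"dy":0,"dz":0,"ax":0,"ay":0,"az":0}]'|egrep 'ee|wrist'
```

```text
ee_pos: [0.4593, -0.0265, 0.0237]
wrist_force: [-0.8, -6.3, 6.2]
```

```bash
python3 -m crank '[{"dx":0.8,"dy":0,"dz":0,"ax":0,"ay":0,"az":0}]'|egrep 'ee|wrist'
```

```text
ee_pos: [0.4593, -0.0257, 0.0237]
wrist_force: [-0.8, -4.8, 5.8]
```

```bash
python3 -m crank '[{"dx":0.8,"dy":0,"dz":0,"ax":0,"ay":0,"az":0}]'|egrep 'ee|wrist'
```

```text
ee_pos: [0.4594, -0.0249, 0.0237]
wrist_force: [-0.5, -5.2, 5.9]
```

```bash
python3 -m crank '[{"dx":0.8,"dy":0,"dz":0,"ax":0,"ay":0,"az":0}]'|egrep 'ee|wrist'
```

```text
ee_pos: [0.4594, -0.0241, 0.0237]
wrist_force: [0.1, -5.8, 5.5]
```

```bash
python3 -m crank '[{"dx":0.8,"dy":0,"dz":0,"ax":0,"ay":0,"az":0}]'|egrep 'ee|wrist'
```

```text
ee_pos: [0.4594, -0.0233, 0.0237]
wrist_force: [-0.3, -5.8, 4.9]
```

```bash
python3 -m crank '[{"dx":0.8,"dy":0,"dz":0,"ax":0,"ay":0,"az":0}]'|egrep 'ee|wrist'
```

```text
ee_pos: [0.4594, -0.0225, 0.0237]
wrist_force: [-0.6, -5.4, 5.8]
```

```bash
python3 -m crank '[{"dx":0.8,"dy":0,"dz":0,"ax":0,"ay":0,"az":0}]'|egrep 'ee|wrist'
```

```text
ee_pos: [0.4594, -0.0217, 0.0237]
wrist_force: [-0.1, -5.6, 5.3]
```

```bash
python3 -m crank '[{"dx":0.8,"dy":0,"dz":0,"ax":0,"ay":0,"az":0}]'|egrep 'ee|wrist'
```

```text
ee_pos: [0.4594, -0.0214, 0.0237]
wrist_force: [-0.8, -11.2, 4.9]
```

The force steps up to 11 N and the tool stops, so the lug has met the back rail. One small step more makes the contact firm, and a hold confirms it.

```bash
python3 -m crank '[{"dx":0.3,"dy":0,"dz":0,"ax":0,"ay":0,"az":0}]'|egrep 'ee|wrist'
```

```text
ee_pos: [0.4595, -0.0214, 0.0237]
wrist_force: [-0.8, -10.7, 4.5]
```

```bash
python3 -m crank '[{"dx":0,"dy":0,"dz":0,"ax":0,"ay":0,"az":0},{"dx":0,"dy":0,"dz":0,"ax":0,"ay":0,"az":0}]'|egrep 'ee|wrist|^t:'
```

```text
t: 11.98
ee_pos: [0.4595, -0.0214, 0.0237]
wrist_force: [-0.7, -10.0, 5.7]
```

```bash
python3 -m crank '[{"dx":0.5,"dy":0,"dz":0,"ax":0,"ay":0,"az":0},{"dx":0,"dy":0,"dz":0,"ax":0,"ay":0,"az":0}]'|egrep 'ee|wrist'
```

```text
ee_pos: [0.4595, -0.0214, 0.0237]
wrist_force: [-1.1, -12.3, 5.0]
```

```bash
python3 -m crank '[{"dx":0.4,"dy":0,"dz":0,"ax":0,"ay":0,"az":0},{"dx":0,"dy":0,"dz":0,"ax":0,"ay":0,"az":0}]'|egrep 'ee|wrist'
```

```text
ee_pos: [0.4595, -0.0214, 0.0237]
wrist_force: [-1.4, -12.7, 4.5]
```

```bash
python3 -m crank '[{"dx":0.6,"dy":0,"dz":0,"ax":0,"ay":0,"az":0},{"dx":0.4,"dy":0,"dz":0,"ax":0,"ay":0,"az":0},{"dx":0,"dy":0,"dz":0,"ax":0,"ay":0,"az":0}]'|egrep 'ee|wrist|rot|grip'
```

```text
ee_pos: [0.4595, -0.0213, 0.0237]
tcp_rot: [[0.028, 1.0, -0.0], [1.0, -0.028, -0.005], [-0.005, -0.0, -1.0]]
wrist_force: [-0.8, -17.9, 3.5]
grip_width: 0.0434
grip_force: 35.0
```

Run:
```python
from rig import robot
import pickle
from m import *
t=robot.capture('top');w=robot.capture('scene');pickle.dump(t,open('top4.pkl','wb'))
a=cv2.resize(t['frame'][130:270,150:310,::-1],(457,400),interpolation=2);b=cv2.resize(w['frame'][150:270,210:370,::-1],(533,400),interpolation=2)
cv2.imwrite('pics/both4.png',cv2.resize(np.hstack([a,b]),(800,323)))
print(t['frame'].mean(2)[200:212:3,196:218].round().astype(int))
```

```text
[[239 239 238 237 235 232 219 169 140 146 182 223 232 234 233 233 233 232
  233 233 234 234]
 [244 244 243 241 238 234 221 181 157 156 186 226 238 239 239 240 240 240
  240 240 240 240]
 [244 245 244 241 231 207 180 169 171 188 211 225 228 228 229 229 229 229
  229 229 229 229]
 [202 200 195 192 189 193 203 216 229 238 240 240 241 241 241 241 241 241
  240 241 241 241]]
```

View pics/both4.png

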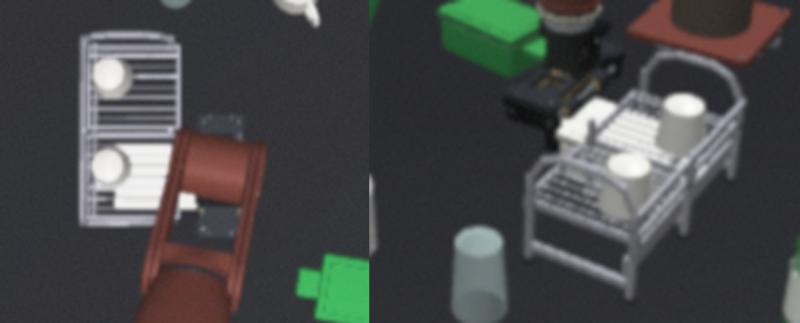

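The dish is deep in the left bay with its lid under the shelf: lid edge at (115,178) in the left half. At 18 N of push nothing moves, so the lug is firmly against the back rail. I ease the push, release and rise.

```bash
python3 -m crank '[{"dx":-0.5,"dy":0,"dz":0,"ax":0,"ay":0,"az":0},{"dx":-0.5,"dy":0,"dz":0,"ax":0,"ay":0,"az":0},{"dx":0,"dy":0,"dz":0,"ax":0,"ay":0,"az":0}]'|egrep 'ee|wrist'
python3 -m crank '[{"dx":0,"dy":0,"dz":0,"ax":0,"ay":0,"az":0},{"dx":0,"dy":0,"dz":0,"ax":0,"ay":0,"az":0},{"dx":0,"dy":0,"dz":0,"ax":0,"ay":0,"az":0},{"dx":0,"dy":0,"dz":0,"ax":0,"ay":0,"az":0},{"dx":0,"dy":0,"dz":0,"ax":0,"ay":0,"az":0}]' 80|egrep 'ee|wrist|grip'
```

```text
ee_pos: [0.4595, -0.0214, 0.0237]
wrist_force: [-0.3, -13.0, 4.5]
ee_pos: [0.4588, -0.0187, 0.023]
wrist_force: [-0.0, 0.2, 0.0]
grip_width: 0.0693
grip_force: 0.0
```

```bash
python3 -m crank '[{"dx":0,"dy":0,"dz":-5,"ax":0,"ay":0,"az":0},{"dx":0,"dy":0,"dz":-15,"ax":0,"ay":0,"az":0},{"dx":0,"dy":0,"dz":-25,"ax":0,"ay":0,"az":0},{"dx":0,"dy":0,"dz":-30,"ax":0,"ay":0,"az":0},{"dx":0,"dy":0,"dz":-30,"ax":0,"ay":0,"az":0},{"dx":-20,"dy":0,"dz":-25,"ax":0,"ay":0,"az":0},{"dx":-35,"dy":0,"dz":0,"ax":0,"ay":0,"az":0},{"dx":-35,"dy":0,"dz":0,"ax":0,"ay":0,"az":0},{"dx":-35,"dy":0,"dz":0,"ax":0,"ay":0,"az":0},{"dx":-15,"dy":0,"dz":0,"ax":0,"ay":0,"az":0}]'
python3 - <<'E'
from rig import robot
import pickle
from m import *
w=robot.capture('wrist');t=robot.capture('top');pickle.dump((w,t),open('fin.pkl','wb'))
a=cv2.resize(t['frame'][130:270,150:310,::-1],(457,400),interpolation=2);b=cv2.resize(w['frame'][...,::-1],(533,400))
cv2.imwrite('pics/fin.png',cv2.resize(np.hstack([a,b]),(800,323)))
g=t['frame'].mean(2)
print([(q,np.where(g[188:228,q]>200)[0][[0,-1]]+188) for q in range(230,242,3)])
for q in (231,234,237,240):
    k=np.where(g[188:228,q]>130)[0][[0,-1]]+188;P=ray(t,[[q,k[0]-.5],[q,k[1]+.5]],.074);print(q,P[:,:2].round(4).tolist(),P.mean(0)[:2].round(4))
E
```

```text
t: 14.17
ee_pos: [0.4556, -0.1626, 0.1546]
tcp_rot: [[0.029, 1.0, 0.001], [1.0, -0.029, -0.002], [-0.002, 0.001, -1.0]]
wrist_force: [0.4, 0.2, -0.2]
grip_width: 0.0798
grip_force: 0.0
[(230, array([193, 219])), (233, array([193, 219])), (236, array([193, 219])), (239, array([193, 219]))]
231 [[0.516, 0.0296], [0.4085, 0.0322]] [0.4623 0.0309]
234 [[0.5157, 0.0184], [0.4082, 0.0211]] [0.4619 0.0198]
237 [[0.5154, 0.0073], [0.4079, 0.0101]] [0.4616 0.0087]
240 [[0.5151, -0.0038], [0.4076, -0.001]] [ 0.4613 -0.0024]
```

View pics/fin.png

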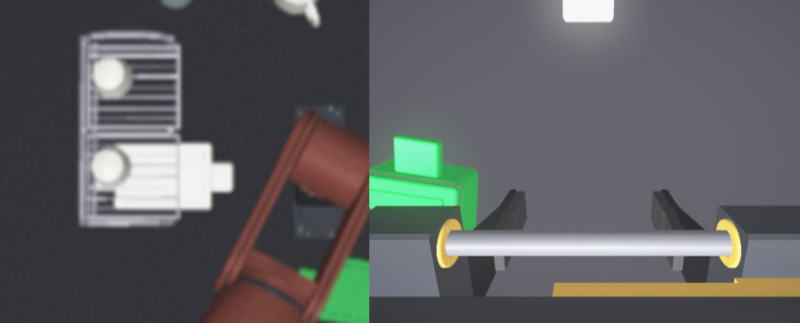

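The final view shows the dish square in the left bay: lid rear edge at (211,178), about 49 mm in front of the rail against the 50 expected, yaw 88.5° to match the rack. The robot is clear of everything, so I hand in.

```bash
python3 -c "
from rig import robot
print(robot.job_done())"
```

```text
the job is handed in; nothing more can be done
None
```

I stowed the dish square in the left bay, which fitted with no lid catch, felt its front lug firm against the back rail at about 18 N total push, and released and handed it in at about 14 s of the 64 s allowed; the result of the judging was not shown.

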